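# Knock a jammed nut out of a dispenser bottle

## Robot

A 6-joint arm with a two-finger parallel gripper is mounted at the origin on the work surface. World frame = base frame: x ahead of the robot, y to its left, z up, the work surface at z = 0. Lengths are in m, angles in rad, forces in N, time in s.
With the tool pointing down it reaches from about 0.35 to 0.975 m from the base axis. Payload 4.9 kg.
Tool frame: the origin (TCP) lies midway between the tips of the shut fingers; the grasp point (between the pads) lies 19 mm behind it; z points along the fingers, y is the line along which they close (so a half turn about z gives the same grasp; the last joint's range is limited). The gripper opens to 85 mm and grips with 20 to 120 N. Pads are 22 mm wide; open, the fingers measure 114 mm over their backs; the gripper's body (76 mm by 85 mm) begins 54 mm behind the grasp point. The pads swing forward as they close: fully open they stand 13 mm farther back than shut.
Start: joints at [0.991, 0.053, 1.613, -0, 1.476, -0.119], TCP at [0.278, 0.56, 0.231] pointing down, gripper open.
Joint ranges: [-3.01, 3.01], [-1.01, 2.22], [0.06, 2.58], [-1.02, 4.17], [0.09, 2.62], [-3.14, 3.14]. Speed limits (rad/s): [2.57, 2.57, 3.14, 3.14, 3.14, 3.14].

## Interface

Orientations are given as a unit quaternion [w, x, y, z].
In Python, from plant import state, grab_frame, job_done, cut_out, place_of gives the robot as it stands.
- The arm moves only by the tool jog_arm, never from a script. Its argument "motion" is text: rows parted by semicolons, each of 7 numbers parted by spaces: the opening in per cent of the stroke, from 0 (shut) to 100 (fully open), then the shift along the tool's x, y, z as a fraction of full scale, then the turn, a rotation vector about the tool's x, y, z as a fraction of full scale. A call has exactly 5 rows; each row is the pose to reach, as a shift and turn from the pose commanded when the call began, along the tool's axes at that moment; what a row does not reach only later rows make up. Full scale, the value 1, is 50 cm for a shift and 1.5 rad for a turn. A row lasts 1/8 s, in which the tool goes at most 62.5 mm and 10.7 degrees, less where a joint would pass 70% of its speed; a pose out of reach is approached as far as the arm can. A call with a number of a shift or a turn outside -1 to 1 is refused whole. A call with a gripper value outside its range is refused whole. The fingers move at their own pace and stop on an object; the grip force is fixed at half the most. Time passes only in rows, so rows that repeat a pose let the fingers close, or fill a call up. It gives the time, the measured TCP pose, the force, the opening and the grip force at its end, in the units of the state.
- state(): the state, without advancing time (a new reading comes with each control period).
- grab_frame(name): name is "scene" or "top" or "wrist"; returns a dict with "color" (400x640x3 uint8, red, green, blue), "range_z" (400x640 float32, m along the optical axis (not along the pixel's ray), 0 where there is no reading), "intrinsics" (3x3 intrinsics, pixels), "world_from_camera" (4x4, takes a point from camera to world coordinates). Camera axes: x right, y up, looking along -z (the intrinsics and any distortion apply to the point x, -y, -z); pixel columns grow to the right and rows downward; lengths in m; the calibration is good to about 2 mm. A picture is of the moment at which its call begins.
- job_done(): hands the job in; it is judged then, once.
Trained networks look in the newest picture that a camera, given by its name, has taken for a name from the list of things; names that differ only in an ending like _2 or _b are one class to them, and where a whole thing is asked for, a point or a joint stands for the part that bears it (a point fixed in the world has none). Each returns a list of dicts, best first, with "p" (0 to 1); they miss things now and then, are a little off and sometimes report something else, mostly with a low value. They report only what shows in the picture. A call takes as long as a camera call. They do not tell look-alikes from the thing itself.
- cut_out(camera, thing): "pixels" (400x640 bool, what is visible of it).
- place_of(camera, thing): "at" ([x, y, z] in m, in world coordinates, good to about 4 mm: a listed point, or the origin of a listed thing).
The state is a dict: "time": time; "joint_pos": joint angles; "joint_vel": joint speeds; "joint_efforts": joint torques, N m; "tool_pos": TCP position; "tool_rot": TCP orientation; "contact_force": force on the tool from outside, world axes, zero at the start; "ft_torque": the same for the moment, N m; "gripper_width": opening from 0.0 (shut) to 1.0 (fully open); "grasp_force": force on a finger pad.
Only numpy, scipy, OpenCV 4.12 (cv2) and the standard library are available. Lean on these libraries where they do the work, as an engineer would, in place of code of your own. Each camera call takes 0.05 s, during which the arm holds its last target. There are 200 camera calls.

## Task

A brass nut has jammed in the neck of the clear dispenser bottle, with two steel nuts behind it. Take the bottle off its black stand, tip its mouth down over the steel tray and tap the orange rim on the tray's blue knock bar until all three nuts have dropped into the tray, then lay the empty bottle back on its stand as it lay before and let go. Leave everything else on the bench where it is.

Things in the scene. Friction and masses are not known exactly. Their poses are not given: they have to be found in the camera images.
- bottle: Clear square dispenser bottle, 80 to 145 g, lying level on the stand. Origin: centre of the underside of its body; +x out of the mouth, +z up as it lies. Body 70 long (x -35 to 35), 40 wide, 40 high, orange band at the rear; clear neck 28 x 28 (x 35 to 69); orange square rim 36 x 36 (x 69 to 75, its underside at z = 2). Neck and rim are centred at z = 20. Grip the body by its sides, from above.
- bottle_mouth (a point): Centre of the bottle's mouth, in the outer face of the orange rim (x = 75, z = 20 of the bottle); moves with the bottle. The bore behind it is 18 x 18, 55 deep and closed at the inner end.
- tongue (a joint): Springy orange tongue in the neck's roof that pinches the brass nut with 1 N (reads 0 while it does, -0.0004 m once the nut is gone). Tipped 45 deg and held still, or just shaken, the nut stays. A firm tap of the rim (0.3 m/s) with the mouth 40 deg or so down may free it at once, taps at 0.15 m/s take 3 or 4, slow ones do little. Then the steel nuts slide out by themselves if kept tipped.
- big_nut: Brass hexagonal nut, 15 across flats, 16 long, about 26 g; origin at its centre, its axis along its x. At the start in the neck, its outer face 4 inside the mouth.
- nut_a: Steel hexagonal nut, 12 across flats, 14 long, 13 g; origin at its centre, axis along x. At the start in the bore behind the brass nut.
- nut_b: Steel hexagonal nut like nut_a, behind it in the bore.
- tray: Fixed open steel tray, 150 x 150 outside, walls and floor 4 thick, walls 45 high on its -x and both y sides. On its +x side a dark wall 66 high carries the knock bar. Origin: centre of its underside; z up. Nuts must end on its floor, between the walls.
- knock_bar: Blue steel bar, 12 x 12 in section and 150 long along its y, fixed on the tray's +x wall; origin at its centre, 70 above the table, so its top is 76 above the table; its axes are the tray's. Its -x side looks over the tray floor: bring the bottle from its +x side with the mouth pointing to the tray's -x.
- stand: Fixed black stand: a block 60 long (x), 34 wide, top 45 above the table, narrower than the bottle so that fingers pass beside it, on a foot 110 x 50 x 4. At its rear a stop 55 high, its face at x = -43. Origin: centre of the underside; +x is where the bottle's mouth points. The bottle lies with its origin over the stand's, at most 4 off, 45 above the table.
- solvent: white plastic solvent bottle with red cap, 52 dia, 170 tall, standing between the work places (bystander). Origin: centre of its underside.
- glue: small yellow bottle with a blue cap, 28 dia, 95 tall, standing (bystander). Origin: centre of its underside.
- rook: orange printed chess rook, 44 dia, 66 tall (bystander). Origin: centre of its underside.
- scraper: print scraper with red handle, about 200 long, lying (bystander). Origin: near its middle, on the underside.
- driver: blue screwdriver, 170 long, lying (bystander). Origin: near its middle, on the underside.
- gear: orange printed gear with hub, 68 dia, 22 tall, lying flat (bystander). Origin: centre of its underside.
- nozzle_case: closed blue case, 60 x 90 x 22 (bystander). Origin: centre of its underside.
Things that resemble listed ones, but are neither listed nor needed, are in the scene too. Leave any purple look-alike of the stand alone.

How it is judged:
On the way, in this order (a step that is already met when the one before it is completed fails the run):
1. the tipped bottle's rim is tapped on the knock bar (mouth at least 20 deg below level, more than 3 N) while the brass nut is still in the neck (contact force between bottle and knock_bar above 3 N and angle between bottle's own x axis and vertical above 1.92 rad and x of bottle_mouth in the frame of knock_bar between -0.06 and 0.03 m and z of bottle_mouth in the frame of knock_bar between -0.01 and 0.06 m and distance between big_nut and bottle_mouth below 0.03 m).
2. all three nuts lie in the tray (x of big_nut in the frame of tray between -0.072 and 0.064 m and y of big_nut in the frame of tray between -0.072 and 0.072 m and z of big_nut in the frame of tray between 0 and 0.035 m and x of nut_a in the frame of tray between -0.072 and 0.064 m and y of nut_a in the frame of tray between -0.072 and 0.072 m and z of nut_a in the frame of tray between 0 and 0.035 m and x of nut_b in the frame of tray between -0.072 and 0.064 m and y of nut_b in the frame of tray between -0.072 and 0.072 m and z of nut_b in the frame of tray between 0 and 0.035 m), for 0.2 s.
At the end, for the whole second after the job is handed in: All three nuts rest inside the tray; the bottle lies level on top of its stand, the same way round as at the start, within 15 mm lengthways, 12 mm sideways and about 11 deg of lying square on it, at rest (all of step 2 and linear speed of each of big_nut, nut_a, nut_b, bottle below 0.03 m/s and x of bottle in the frame of stand between -0.015 and 0.015 m and y of bottle in the frame of stand between -0.012 and 0.012 m and z of bottle in the frame of stand between 0.041 and 0.05 m and angle between bottle's own z axis and vertical below 0.12 rad and angle between the x axis of bottle and the x axis of stand, either way round below 0.2 rad and x of bottle_mouth in the frame of stand above 0.05 m); the robot touches nothing.
It fails at once if a bystander (solvent, glue, rook, scraper, driver, gear or case) is moved more than 30 mm (distance of any of solvent, glue, rook, scraper, driver, gear, nozzle_case from where it was at the start of the episode above 0.03 m).
It also fails if it takes over 51 s, if anything falls off the work surface, if the arm or the gripper's body presses on something with over 40 N, if the wrist force passes 120 N, or if a joint passes its speed limit or range.

## Working session

There is one attempt and no reset: what is moved stays moved. The work goes in short steps, Python scripts to look and compute and a tool call to move; the robot and the scene stay as the last step left them, time stands still between calls to the robot, and variables do not carry over. Pictures are saved under pics/ and viewed, at most 10 in all, crops included, and the job is handed in when it is done.

Besides the shell and the picture viewer there is one more tool, called after "Call:" as name(argument=value, ...), one argument or row to a line, values as JSON. jog_arm: Moves the arm, as the interface text tells. Shift numbers are shares of 50 cm and turn numbers shares of 1.5 rad, none past 1 either way. Its arguments: {"type":"object","properties":{"motion":{"type":"string"}},"required":["motion"]}

```bash
mkdir -p pics; ls; cat > h.py <<'E'
import numpy as np, cv2
from plant import *
def save(f,n): cv2.imwrite('pics/'+n,cv2.cvtColor(f['color'],cv2.COLOR_RGB2BGR))
def pts(f,m=None):
    K=f['intrinsics'];z=f['range_z'];v,u=np.mgrid[:400,:640]
    P=np.stack([(u-K[0,2])/K[0,0]*z,-(v-K[1,2])/K[1,1]*z,-z],-1)
    T=f['world_from_camera'];W=P@T[:3,:3].T+T[:3,3]
    W[z==0]=np.nan
    return W if m is None else W[m&(z>0)]
E
python3 - <<'E'
from h import *
s=state();print(s)
for c in ('scene','top'):
    f=grab_frame(c);save(f,c+'0.png');np.savez('f_'+c,**f)
    for t in ['bottle','bottle_mouth','stand','tray','knock_bar','solvent','glue','rook','scraper','driver','gear','nozzle_case']:
        print(c,t,[(round(d['p'],2),np.round(d['at'],3).tolist()) for d in place_of(c,t)][:3])
E
```

```text
pics
{'time': 0.0, 'joint_pos': array([ 9.91014966e-01,  5.33592025e-02,  1.61428637e+00,  2.12505729e-05,
        1.47601306e+00, -1.19003057e-01]), 'joint_vel': array([-0.00045128,  0.00017248,  0.00097917,  0.00121303, -0.00039135,
        0.000784  ]), 'joint_efforts': array([-1.04882536e-03, -3.93688560e+01, -3.70172882e+01, -3.82500812e-04,
        6.97395517e-03,  6.92566857e-06]), 'tool_pos': array([0.27755579, 0.55929402, 0.23006613]), 'tool_rot': array([-3.63556989e-04,  2.28357278e-01,  9.73576852e-01, -9.66955171e-04]), 'contact_force': array([ 0.77611418,  0.1259103 , -0.30678556]), 'ft_torque': array([-0.0377569 , -0.03769583, -0.00689439]), 'grasp_force': 0.0, 'gripper_width': 1.0015920454108582}
scene bottle [(0.77, [0.539, 0.233, 0.04])]
scene bottle_mouth [(0.76, [0.467, 0.208, 0.066]), (0.47, [0.714, 0.123, 0.002]), (0.41, [0.517, -0.019, -0.006])]
scene stand [(0.9, [0.287, 0.204, -0.005]), (0.62, [0.412, 0.096, -0.0]), (0.62, [0.436, 0.35, 0.001])]
scene tray [(0.72, [0.556, -0.2, -0.004])]
scene knock_bar [(0.73, [0.624, -0.193, 0.072])]
scene solvent [(0.83, [0
[... 311 characters left out ...]
.91, [0.538, 0.23, 0.046])]
top bottle_mouth [(0.96, [0.464, 0.208, 0.064])]
top stand [(0.85, [0.414, 0.097, 0.003]), (0.82, [0.288, 0.206, 0.002]), (0.72, [0.435, 0.353, 0.002])]
top tray [(0.87, [0.553, -0.202, -0.001])]
top knock_bar [(0.58, [0.621, -0.191, 0.07])]
top solvent [(0.96, [0.52, -0.018, 0.005])]
top glue [(0.43, [0.424, -0.026, -0.001]), (0.25, [0.716, 0.119, 0.003])]
top rook [(0.74, [0.716, 0.121, -0.001]), (0.61, [0.623, -0.193, 0.07])]
top scraper [(0.69, [0.733, -0.004, 0.003]), (0.19, [0.537, 0.233, -0.0])]
top driver [(0.89, [0.714, 0.301, 0.002]), (0.71, [0.732, -0.003, 0.0])]
top gear [(0.65, [0.726, -0.204, 0.004])]
top nozzle_case [(0.82, [0.698, -0.317, -0.001])]
```

View pics/top0.png

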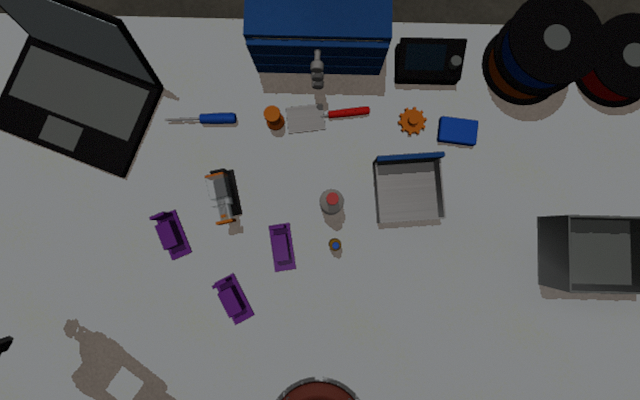

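View pics/scene0.png

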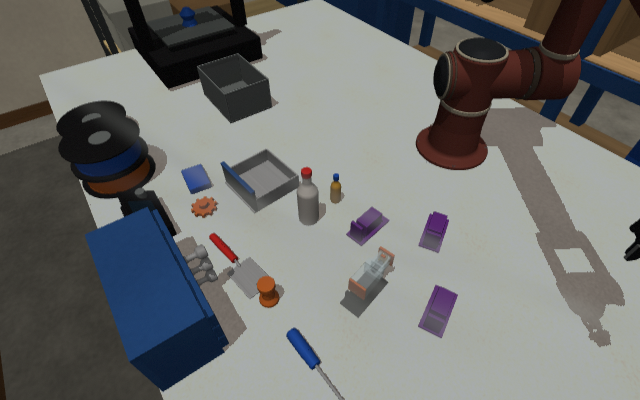

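Top view: the bottle is at (223,197) on a black stand seen at (236,190), mouth at the lower end (224,220). The stand candidates at (170,235), (282,247) and (234,298) are purple, so they are look-alikes to leave alone. The only black stand is the one under the bottle. The tray is at (408,188), with the blue bar along its upper edge from (378,159) to (443,155). The scene view shows the same layout: bottle at (370,272), white solvent bottle at (308,197).

```bash
python3 - <<'E'
from h import *
F={c:dict(np.load(f'f_{c}.npz')) for c in('scene','top')}
cr=[]
for c,(u,v) in (('top',(223,197)),('scene',(370,272))):
    I=F[c]['color'][v-40:v+40,u-40:u+40,::-1]; cr.append(cv2.resize(I,(400,400),interpolation=cv2.INTER_CUBIC))
    W=pts(F[c])
    hsv=cv2.cvtColor(F[c]['color'],cv2.COLOR_RGB2HSV)
    near=(abs(W[...,0]-.52)<.13)&(abs(W[...,1]-.225)<.09)
    a=W[near&(W[...,2]>.081)]; print(c,'top face n',len(a))
    m=near&(W[...,2]>.055)&(hsv[...,0]<18)&(hsv[...,1]>110)
    O=W[m]; r=O[:,0]<.505; print('mouth rim',r.sum(),O[r].mean(0),O[r].min(0),O[r].max(0)); print('rear',(~r).sum(),O[~r].mean(0),O[~r].min(0),O[~r].max(0))
    d=O[~r][:,:2].mean(0)-O[r][:,:2].mean(0);print('axis deg rear-mouth',np.degrees(np.arctan2(-d[1],-d[0])))
    t=near&(W[...,2]>.083)&(W[...,2]<.09)
    rc=cv2.minAreaRect((W[t][:,:2]*1000).astype(np.float32)); print('topface rect',rc,t.sum())
    k=(abs(W[...,0]-.62)<.06)&(abs(W[...,1]+.195)<.12)&(W[...,2]>.068)&(W[...,2]<.085)&(hsv[...,0]>95)&(hsv[...,0]<130)&(hsv[...,1]>100)
    if k.sum()>5: print('bar',cv2.minAreaRect((W[k][:,:2]*1000).astype(np.float32)),np.nanmedian(W[k],0),k.sum())
    q=(W[...,0]>.78)&(abs(W[...,1])<.2); print('toolbox',np.nanmin(W[q],0),np.nanmax(W[q],0))
cv2.imwrite('pics/crop.png',np.hstack(cr))
E
```

```text
top top face n 679
mouth rim 72 [0.47064929 0.21342346 0.07816214] [0.46171164 0.19653985 0.05528769] [0.48364597 0.23129608 0.08650193]
rear 55 [0.56992285 0.23710255 0.08336931] [0.56267166 0.22036034 0.06257526] [0.5768582  0.25855136 0.08801326]
axis deg rear-mouth -166.5842752005494
topface rect ((519.1123657226562, 227.91355895996094), (109.88445281982422, 40.975669860839844), 14.422574043273926) 584
bar ((621.6776733398438, -189.36415100097656), (10.407425880432129, 148.6327667236328), 5.215250015258789) [ 0.621036   -0.18861708  0.0758091 ] 337
toolbox [ 0.78000349 -0.19998572 -0.00528926] [0.97397223 0.19986022 0.16413441]
scene top face n 762
mouth rim 21 [0.47111333 0.21263622 0.08446731] [0.46416888 0.19816796 0.0812496 ] [0.48159041 0.22926842 0.08732815]
rear 34 [0.56956206 0.24149793 0.08729034] [0.56462265 0.22272426 0.08457202] [0.57568484 0.25782904 0.08913157]
axis deg rear-mouth -163.6607118751007
topface rect ((518.42822265625, 225.83258056640625), (112.03243255615234, 40.892494201660156), 13.936875343322754) 664
bar ((622.3350830078125, -188.84512329101562), (10.214208602905273, 145.85751342773438), 5.193803310394287) [ 0.62295868 -0.1908344   0.07721963] 169
toolbox [ 0.78002888 -0.19994358 -0.75842445] [1.18202642 0.19998593 0.1649116 ]
```

View pics/crop.png

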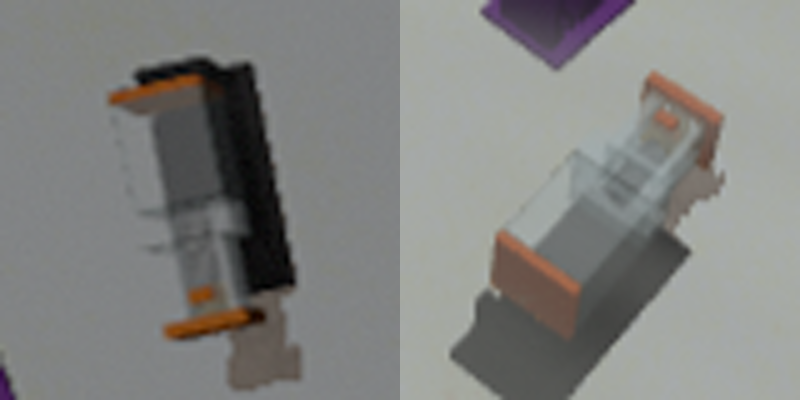

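The enlarged crop confirms it: the clear bottle lies on the only black stand, with the rear band against the stop at (175,85) and the rim and tongue at the lower end (205,320). The yaw is about -165.5°.

```bash
cat >> h.py <<'E'
from scipy.spatial.transform import Rotation as R
def Rt(yaw,tip=0):  # tool x at world yaw (deg), mouth tipped down by tip deg
    c,s=np.cos(np.radians(yaw)),np.sin(np.radians(yaw))
    return R.from_matrix(np.array([[c,s,0],[s,-c,0],[0,0,-1]]))*R.from_euler('y',-tip,degrees=True)
def cur():
    s=state();q=s['tool_rot'];return np.array(s['tool_pos']),R.from_quat([q[1],q[2],q[3],q[0]]),s
def go(p,Rg,p0=None,R0=None):
    if p0 is None: p0,R0,s=cur();print('t',round(s['time'],2),'pos',p0.round(4),'j',s['joint_pos'].round(2),'w',s['gripper_width'],'gf',s['grasp_force'])
    d=R0.inv().apply(np.array(p)-p0)/.5; r=(R0.inv()*Rg).as_rotvec()/1.5
    print('shift',d.round(4),'turn',r.round(4),'rows',round(np.linalg.norm(d)*.5/.0625,1),round(np.degrees(np.linalg.norm(r)*1.5)/10.7,1))
E
python3 -c "
from h import *
go([.524,.228,.15],Rt(-165.5))"
```

```text
t 1.3 pos [0.2779 0.5598 0.2313] j [ 0.99  0.05  1.61 -0.    1.48 -0.12] w 0.9994121443004721 gf 0.0
shift [-0.7359 -0.3755  0.1626] turn [ 0.      0.     -0.4759] rows 6.7 3.8
```

Call:
jog_arm(
  motion="100 -0.10 -0.05 0.02 0 0 -0.12; 100 -0.21 -0.11 0.05 0 0 -0.24; 100 -0.33 -0.17 0.07 0 0 -0.36; 100 -0.44 -0.22 0.10 0 0 -0.476; 100 -0.55 -0.28 0.12 0 0 -0.476",
)

```text
time: 1.92
tool_pos: [0.4533, 0.324, 0.1739]
tool_rot: [0.0, -0.127, 0.992, 0.0]
contact_force: [-0.2, 0.7, 0.6]
gripper_width: 1.001
grasp_force: 0.0
```

```bash
python3 -c "
from h import *
go([.524,.228,.13],Rt(-165.5))"
```

```text
t 1.93 pos [0.4533 0.324  0.1739] j [ 0.49 -0.07  1.83  0.    1.38 -1.34] w 1.001017183982883 gf 0.0
shift [-0.0883 -0.2215  0.0878] turn [0.0001 0.0004 0.0013] rows 2.0 0.0
```

Call:
jog_arm(
  motion="100 -0.03 -0.08 0.03 0 0 0; 100 -0.06 -0.16 0.06 0 0 0; 100 -0.088 -0.2215 0.088 0 0 0; 100 -0.088 -0.2215 0.088 0 0 0; 100 -0.088 -0.2215 0.088 0 0 0",
)

```text
time: 2.55
tool_pos: [0.5227, 0.2296, 0.1305]
tool_rot: [0.0, -0.126, 0.992, 0.0]
contact_force: [-0.1, 0.4, 0.7]
gripper_width: 1.003
grasp_force: 0.0
```

```bash
python3 -c "
from h import *
f=grab_frame('wrist');save(f,'w1.png')
W=pts(f);t=(W[...,2]>.083)&(W[...,2]<.092)&(abs(W[...,0]-.52)<.13)&(abs(W[...,1]-.225)<.07)
if t.sum()>20: print(cv2.minAreaRect((W[t][:,:2]*1000).astype(np.float32)),t.sum())
for n in('bottle','bottle_mouth','stand'): print(n,[(round(d['p'],2),np.round(d['at'],3)) for d in place_of('wrist',n)][:2])
go([.524,.228,.043],Rt(-165.5))"
```

```text
((518.7980346679688, 225.08822631835938), (109.6785888671875, 40.05691909790039), 14.293959617614746) 4888
bottle [(0.65, array([0.536, 0.231, 0.047]))]
bottle_mouth [(0.83, array([0.462, 0.214, 0.064]))]
stand [(0.7, array([0.435, 0.352, 0.008])), (0.64, array([0.415, 0.097, 0.004]))]
t 2.75 pos [0.5226 0.2302 0.1309] j [ 0.28  0.01  1.83  0.    1.3  -1.54] w 1.004719804808218 gf 0.0
shift [-0.0014 -0.005   0.1757] turn [0.0001 0.0007 0.0011] rows 1.4 0.0
```

View pics/w1.png

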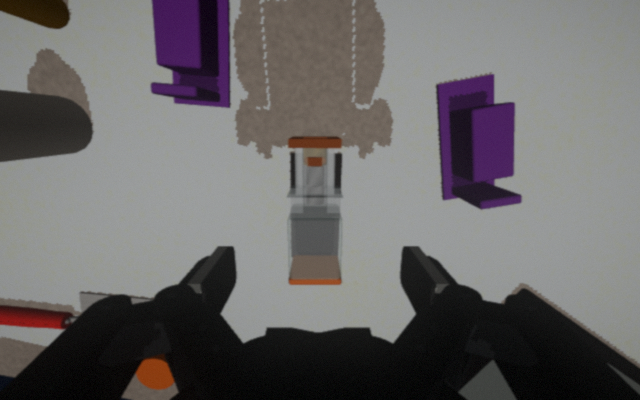

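The wrist view shows the bottle straight between the open fingers, rim at (315,142) and rear band at (315,280), with the scrap stands clear of them. Moving down to grip.

Call:
jog_arm(
  motion="100 -0.001 -0.008 0.06 0 0 0; 100 -0.001 -0.008 0.12 0 0 0; 100 -0.001 -0.008 0.176 0 0 0; 100 -0.001 -0.008 0.176 0 0 0; 40 -0.001 -0.008 0.176 0 0 0",
)

```text
time: 3.38
tool_pos: [0.525, 0.2261, 0.0435]
tool_rot: [0.001, -0.127, 0.992, 0.0]
contact_force: [0.3, -0.4, 0.0]
gripper_width: 0.82
grasp_force: 0.0
```

Call:
jog_arm(
  motion="0 0 0 0 0 0 0; 0 0 0 0 0 0 0; 0 0 0 0 0 0 0; 0 0 0 0 0 0 0; 0 0 0 0 0 0 0",
)

```text
time: 4.0
tool_pos: [0.5256, 0.226, 0.044]
tool_rot: [0.001, -0.126, 0.992, 0.0]
contact_force: [-1.3, 0.5, 6.6]
gripper_width: 0.464
grasp_force: 61.0
```

```bash
python3 -c "
from h import *
p,Rr,s=cur();print(p,s['joint_pos'],s['gripper_width'],s['grasp_force'],Rr.as_matrix().round(3))"
```

```text
[0.52558632 0.22599102 0.04404926] [ 2.75864050e-01  1.16978918e-01  1.87741751e+00  3.45735982e-04
  1.14416958e+00 -1.54826629e+00] 0.46401601367233 61.02175771957263 [[-0.968 -0.25   0.003]
 [-0.25   0.968  0.001]
 [-0.003  0.    -1.   ]]
```

Call:
jog_arm(
  motion="0 0 0 -0.04 0 0 0; 0 0 0 -0.12 0 0 0; 0 0 0 -0.23 0 0 0; 0 0 0 -0.34 0 0 0; 0 0 0 -0.43 0 0 0",
)

```text
time: 4.62
tool_pos: [0.5242, 0.2254, 0.2605]
tool_rot: [0.001, -0.126, 0.992, 0.0]
contact_force: [1.9, -0.0, -1.7]
gripper_width: 0.461
grasp_force: 60.5
```

```bash
python3 -c "
from h import *
go([.663,-.185,.26],Rt(-174.8,40))"
```

```text
t 4.62 pos [0.5242 0.2254 0.2605] j [ 0.28 -0.09  1.71 -0.    1.52 -1.55] w 0.4611043017065815 gf 60.53487343015149
shift [-0.0632 -0.8641  0.0013] turn [ 0.0378 -0.463   0.1038] rows 6.9 3.8
```

Call:
jog_arm(
  motion="0 -0.005 -0.07 0 0 0 0; 0 -0.014 -0.18 0 0 -0.02 0.01; 0 -0.022 -0.30 0 0.01 -0.13 0.03; 0 -0.031 -0.42 0 0.02 -0.24 0.05; 0 -0.039 -0.54 0 0.028 -0.35 0.08",
)

```text
time: 5.25
tool_pos: [0.6108, -0.0328, 0.2587]
tool_rot: [0.263, -0.062, 0.963, 0.012]
contact_force: [-0.4, 0.7, -1.6]
gripper_width: 0.462
grasp_force: 60.7
```

```bash
python3 -c "
from h import *
go([.663,-.185,.20],Rt(-174.8,40))"
```

```text
t 5.25 pos [ 0.6108 -0.0328  0.2587] j [-0.26 -0.32  1.97  0.22  1.   -2.03] w 0.46163973311286616 gf 60.70197587949224
shift [ 0.0052 -0.3139  0.137 ] turn [ 0.008  -0.1102  0.0236] rows 2.7 0.9
```

Call:
jog_arm(
  motion="0 0.002 -0.10 0.03 0.004 -0.05 0.01; 0 0.004 -0.21 0.08 0.008 -0.11 0.0236; 0 0.0052 -0.314 0.137 0.008 -0.11 0.0236; 0 0.0052 -0.314 0.137 0.008 -0.11 0.0236; 0 0.0052 -0.314 0.137 0.008 -0.11 0.0236",
)

```text
time: 5.88
tool_pos: [0.6625, -0.183, 0.1982]
tool_rot: [0.338, -0.043, 0.94, 0.016]
contact_force: [0.1, 0.1, -1.9]
gripper_width: 0.461
grasp_force: 61.2
```

```bash
python3 -c "
from h import *
for c in('wrist','scene'):
    f=grab_frame(c);save(f,c+'2.png')
    for n in('bottle_mouth','knock_bar'): print(c,n,[(round(d['p'],2),np.round(d['at'],3)) for d in place_of(c,n)][:2])
p,Rr,s=cur();print(Rr.as_matrix().round(3),'predM',p+Rr.apply([.062,0,-.021]))
go([.663,-.185,.17],Rt(-174.8,40))
a=cv2.imread('pics/scene2.png')[100:300,180:420];b=cv2.imread('pics/wrist2.png')
cv2.imwrite('pics/c2.png',np.hstack([cv2.resize(a,(432,360)),cv2.resize(b[:, 150:490],(306,360))]))"
```

```text
wrist bottle_mouth [(0.81, array([ 0.6  , -0.187,  0.172]))]
wrist knock_bar [(0.82, array([ 0.624, -0.19 ,  0.07 ]))]
scene bottle_mouth [(0.79, array([ 0.602, -0.19 ,  0.18 ])), (0.31, array([0.715, 0.125, 0.001]))]
scene knock_bar [(0.63, array([ 0.627, -0.191,  0.069]))]
[[-0.766 -0.093  0.636]
 [-0.072  0.996  0.06 ]
 [-0.639 -0.    -0.769]] predM [ 0.60218824 -0.18791259  0.17602951]
t 6.17 pos [ 0.663  -0.1822  0.1995] j [-0.53 -0.11  1.94  0.55  0.8  -2.48] w 0.4606649690481382 gf 61.20832436601631
shift [ 0.0381 -0.0056  0.045 ] turn [ 0.0012 -0.0034  0.0015] rows 0.5 0.0
```

View pics/c2.png

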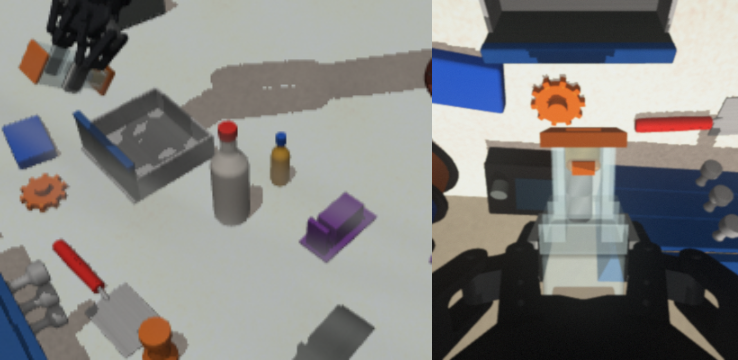

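The picture shows the bottle firm in the grip, tipped about 40° and just above the blue bar, with the brass nut still under the tongue at (583,168) in the right-hand half. First tap, with a small overshoot.

Call:
jog_arm(
  motion="0 0.038 0 0.046 0 0 0; 0 0.077 0 0.092 0 0 0; 0 0.119 0 0.143 0 0 0; 0 0.070 0 0.085 0 0 0; 0 0.070 0 0.085 0 0 0",
)

```text
time: 6.8
tool_pos: [0.6652, -0.1839, 0.1477]
tool_rot: [0.342, -0.044, 0.939, 0.014]
contact_force: [-0.8, -0.3, -0.4]
gripper_width: 0.465
grasp_force: 61.5
```

```bash
cat > chk.py <<'E'
from h import *
import sys
f=grab_frame('wrist');save(f,sys.argv[1]+'.png')
for n in('bottle_mouth','big_nut','nut_a'): print(n,[(round(d['p'],2),np.round(d['at'],3)) for d in place_of('wrist',n)][:3])
p,Rr,s=cur();print('predM',p+Rr.apply([.062,0,-.021]),Rr.inv().apply([0,0,-1]))
go(p,Rt(-174.8,40))
E
python3 chk.py w3
```

```text
bottle_mouth [(0.63, array([ 0.603, -0.192,  0.128]))]
big_nut []
nut_a []
predM [ 0.60158346 -0.18825002  0.11894224] [ 0.63703024 -0.00151316  0.77083733]
t 7.0 pos [ 0.6625 -0.1826  0.1423] j [-0.53 -0.04  1.97  0.61  0.71 -2.56] w 0.46262443455177377 gf 61.53830253286287
shift [0. 0. 0.] turn [ 0.0016 -0.005   0.0003] rows 0.0 0.0
```

View pics/w3.png

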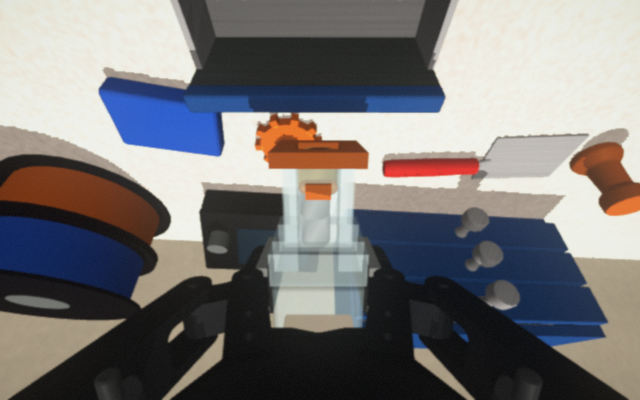

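The wrist view shows the rim turned up a little at (318,155), so the bottle slipped in pitch. The brass nut is still under the tongue at (318,190). I'll measure the slip.

```bash
cat >> h.py <<'E'
def pitch(c='wrist',show=True):
    f=grab_frame(c);p,Rr,s=cur();W=pts(f).reshape(-1,3);col=f['color'].reshape(-1,3)
    L=Rr.inv().apply(np.nan_to_num(W-p,nan=9.))*1000
    hsv=cv2.cvtColor(f['color'],cv2.COLOR_RGB2HSV).reshape(-1,3)
    k=(abs(L[:,1])<24)&(L[:,0]>-60)&(L[:,0]<75)&(L[:,2]>-75)&(L[:,2]<25)
    o=k&(hsv[:,0]<18)&(hsv[:,1]>110)&(L[:,0]>45)
    print('rim pts',o.sum(),L[o].mean(0).round(1),L[o].min(0).round(1),L[o].max(0).round(1))
    for a in range(-20,65,5):
        q=k&(L[:,0]>=a)&(L[:,0]<a+5)
        if q.sum()>10: print(a,q.sum(),np.percentile(L[q][:,2],[5,25,50]).round(1),end='; ')
    print();np.savez('pitch',L=L,col=col);return f,L
E
python3 -c "
from h import *
pitch()"
```

```text
rim pts 2826 [ 57.3  -1.3 -37.1] [ 45.  -19.  -45.5] [61.7 17.  -7.6]
-20 468 [-41.6 -41.1 -40.7]; -15 834 [-42.  -41.5 -41.1]; -10 934 [-42.3 -41.8 -41.4]; -5 986 [-42.6 -42.1 -41.7]; 0 1033 [-42.9 -42.2 -41.8]; 5 1241 [-73.6 -42.9 -42.4]; 10 1940 [-74.3 -51.4 -43. ]; 15 2839 [-74.3 -70.  -43.2]; 20 1177 [-38.5 -37.6 -37. ]; 25 756 [-38.7 -38.1 -37.7]; 30 813 [-39.  -38.4 -38. ]; 35 841 [-39.3 -38.7 -38.3]; 40 841 [-41.2 -40.  -39. ]; 45 964 [-41.  -39.7 -39.1]; 50 944 [-44.1 -43.2 -39.9]; 55 1780 [-44.5 -43.8 -43.3]; 60 571 [-34.2 -26.4 -17.4];
```

```bash
cat >> h.py <<'E'
def rows(Mt,tip,Ms,yaw=-174.8):
    "rows that bring bottle-mouth point Mt (tool frame) to world Ms with tool tip"
    p0,R0,s=cur();print('t',round(s['time'],2),'pos',p0.round(4),'j',s['joint_pos'].round(2),'M',(p0+R0.apply(Mt)).round(4))
    for M in Ms:
        Rg=Rt(yaw,tip);go(np.array(M)-Rg.apply(Mt),Rg,p0,R0)
E
python3 -c "
from h import *
rows([.061,0,-.025],44,[[.603,-.189,.17]])"
```

```text
t 7.05 pos [ 0.6624 -0.1826  0.1419] j [-0.53 -0.04  1.97  0.61  0.71 -2.56] M [ 0.5997 -0.1884  0.1224]
shift [-0.0692 -0.0018 -0.079 ] turn [ 0.0017 -0.0518  0.    ] rows 0.8 0.4
```

Call:
jog_arm(
  motion="0 -0.035 -0.001 -0.04 0 -0.026 0; 0 -0.069 -0.002 -0.079 0.002 -0.052 0; 0 -0.069 -0.002 -0.079 0.002 -0.052 0; 0 -0.069 -0.002 -0.079 0.002 -0.052 0; 0 -0.069 -0.002 -0.079 0.002 -0.052 0",
)

```text
time: 7.68
tool_pos: [0.6638, -0.1836, 0.1934]
tool_rot: [0.374, -0.042, 0.926, 0.017]
contact_force: [0.2, 0.4, -0.8]
gripper_width: 0.461
grasp_force: 61.5
```

```bash
python3 -c "
from h import *
rows([.061,0,-.025],44,[[.603,-.189,z] for z in (.17,.155,.13,.085)])"
```

```text
t 7.67 pos [ 0.6638 -0.1836  0.1934] j [-0.55 -0.12  1.98  0.66  0.74 -2.59] M [ 0.6028 -0.1891  0.1691]
shift [-0.0016  0.0002 -0.0011] turn [-0.     -0.0007 -0.0004] rows 0.0 0.0
shift [0.0192 0.0002 0.0205] turn [-0.     -0.0007 -0.0004] rows 0.2 0.0
shift [0.0539 0.0002 0.0565] turn [-0.     -0.0007 -0.0004] rows 0.6 0.0
shift [0.1163 0.0002 0.1213] turn [-0.     -0.0007 -0.0004] rows 1.3 0.0
```

Call:
jog_arm(
  motion="0 0.019 0 0.020 0 0 0; 0 0.054 0 0.056 0 0 0; 0 0.117 0 0.122 0 0 0; 0 0.085 0 0.089 0 0 0; 0 0.085 0 0.089 0 0 0",
)

```text
time: 8.3
tool_pos: [0.6655, -0.1845, 0.1344]
tool_rot: [0.376, -0.042, 0.926, 0.016]
contact_force: [0.1, 0.1, -0.8]
gripper_width: 0.461
grasp_force: 62.0
```

```bash
python3 -c "
from h import *
f,L=pitch();save(f,'w4.png')
p,Rr,s=cur();print(p,s['joint_pos'],(p+Rr.apply([.061,0,-.025])).round(4))"
```

```text
rim pts 3219 [ 54.5  -1.6 -39.1] [ 49.2 -19.6 -48.6] [59.2 16.6 -9.8]
-20 498 [-41.6 -41.3 -40.9]; -15 812 [-42.3 -41.7 -41.4]; -10 926 [-42.8 -42.3 -41.9]; -5 998 [-43.2 -42.6 -42.2]; 0 957 [-44.1 -43.5 -43.1]; 5 1288 [-74.5 -44.2 -43.8]; 10 1978 [-59.7 -48.5 -44.4]; 15 3049 [-74.2 -69.4 -41.3]; 20 747 [-40.2 -39.7 -39.3]; 25 785 [-40.8 -40.2 -39.8]; 30 803 [-41.4 -40.8 -40.4]; 35 839 [-43.4 -42.  -41.2]; 40 953 [-44.  -42.6 -41.8]; 45 854 [-46.8 -43.1 -42.2]; 50 1430 [-47.7 -47.1 -46.7]; 55 1817 [-46.3 -41.  -31.7]; 
[ 0.6650655  -0.18420981  0.13377239] [-0.54908027 -0.03486491  2.01336577  0.75819055  0.64646873 -2.70931186] [ 0.6041 -0.1898  0.1093]
```

View pics/w4.png

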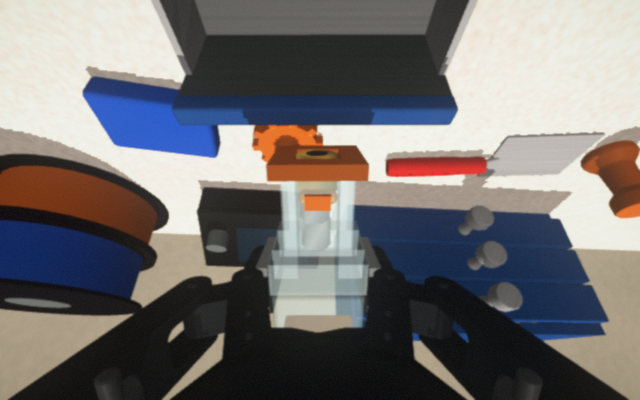

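The wrist view shows the rim at (318,162), with the nut's hole now visible close behind the mouth opening, so it's working forward. The bottle has slipped about 6.5° in pitch. Tap again with more tool tip to make up for that.

```bash
python3 -c "
from h import *
rows([.058,0,-.029],46,[[.603,-.189,.18]],-178)"
```

```text
t 8.35 pos [ 0.6651 -0.1842  0.1338] j [-0.55 -0.03  2.01  0.76  0.65 -2.71] M [ 0.6035 -0.1898  0.1142]
shift [-0.0927 -0.0054 -0.099 ] turn [ 0.0252 -0.022   0.0269] rows 1.1 0.3
```

Call:
jog_arm(
  motion="0 -0.046 -0.003 -0.05 0.013 -0.011 0.013; 0 -0.093 -0.005 -0.099 0.025 -0.022 0.027; 0 -0.093 -0.005 -0.099 0.025 -0.022 0.027; 0 -0.093 -0.005 -0.099 0.025 -0.022 0.027; 0 -0.093 -0.005 -0.099 0.025 -0.022 0.027",
)

```text
time: 8.98
tool_pos: [0.663, -0.186, 0.1987]
tool_rot: [0.389, -0.016, 0.921, 0.008]
contact_force: [0.4, -0.4, -2.4]
gripper_width: 0.462
grasp_force: 62.1
```

```bash
python3 -c "
from h import *
rows([.058,0,-.029],46,[[.603,-.189,z] for z in (.165,.135,.085,.108)],-178)"
```

```text
t 8.97 pos [ 0.663  -0.186   0.1987] j [-0.54 -0.14  2.    0.67  0.69 -2.55] M [ 0.6018 -0.1881  0.1774]
shift [ 0.0159 -0.0018  0.0185] turn [ 0.0016 -0.0027 -0.0013] rows 0.2 0.0
shift [ 0.0589 -0.002   0.0603] turn [ 0.0016 -0.0027 -0.0013] rows 0.7 0.0
shift [ 0.1305 -0.0023  0.1301] turn [ 0.0016 -0.0027 -0.0013] rows 1.5 0.0
shift [ 0.0976 -0.0022  0.098 ] turn [ 0.0016 -0.0027 -0.0013] rows 1.1 0.0
```

Call:
jog_arm(
  motion="0 0.015 -0.001 0.018 0 -0.002 0; 0 0.058 -0.002 0.060 0 -0.002 0; 0 0.130 -0.002 0.130 0 -0.002 0; 0 0.097 -0.002 0.098 0 -0.002 0; 0 0.097 -0.002 0.098 0 -0.002 0",
)

```text
time: 9.6
tool_pos: [0.6663, -0.188, 0.1334]
tool_rot: [0.393, -0.016, 0.92, 0.007]
contact_force: [-0.0, -0.4, -1.0]
gripper_width: 0.463
grasp_force: 62.6
```

```bash
python3 -c "
from h import *
f,L=pitch();save(f,'w5.png')
p,Rr,s=cur();print(p,s['joint_pos'],(p+Rr.apply([.058,0,-.029])).round(4))
print([(round(d['p'],2),np.round(d['at'],3)) for d in place_of('wrist','big_nut')])"
```

```text
rim pts 3976 [ 50.8  -1.8 -39.1] [ 45.  -19.7 -51.7] [68.3 16.4 13.4]
-20 455 [-42.1 -41.6 -41.2]; -15 799 [-42.7 -42.3 -41.9]; -10 954 [-43.5 -42.9 -42.5]; -5 819 [-44.4 -43.9 -43.4]; 0 991 [-45.1 -44.6 -44.3]; 5 1327 [-74.5 -45.7 -45.1]; 10 3089 [-57.5 -45.2 -40.7]; 15 1857 [-74.5 -71.9 -67.8]; 20 752 [-42.2 -41.7 -41.3]; 25 801 [-43.1 -42.5 -42.1]; 30 801 [-44.9 -43.6 -43. ]; 35 943 [-45.8 -44.8 -44. ]; 40 756 [-48.7 -45.  -44.4]; 45 1493 [-50.2 -49.6 -49.2]; 50 2196 [-49.8 -46.3 -39.5]; 55 366 [-22.3 -20.  -18.2]; 
[ 0.66584044 -0.18770856  0.1327892 ] [-0.54516583 -0.0441459   2.03803218  0.80085006  0.58363574 -2.7071214 ] [ 0.6048 -0.1898  0.111 ]
[]
```

View pics/w5.png

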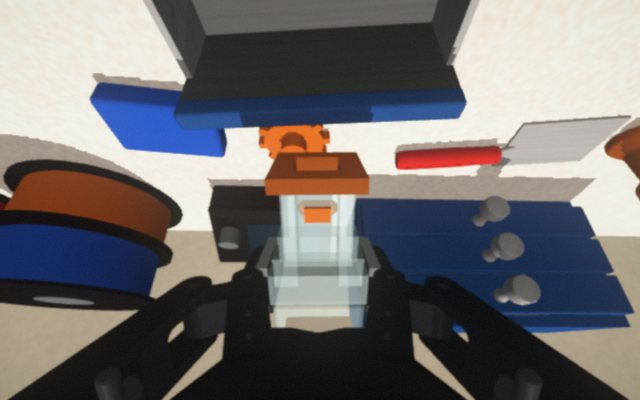

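The brass nut no longer shows in the neck. The mouth opening at (318,163) is dark, and a steel nut seems to be under the tongue at (318,210). I'll move further over the tray, keep the bottle tipped, and check with the other cameras.

```bash
python3 -c "
from h import *
rows([.054,0,-.033],50,[[.588,-.19,.13]],-178)"
```

```text
t 9.7 pos [ 0.6654 -0.1874  0.1322] j [-0.55 -0.04  2.04  0.8   0.58 -2.71] M [ 0.6042 -0.1895  0.1162]
shift [-0.0017  0.0002 -0.0501] turn [ 0.0005 -0.045  -0.0004] rows 0.4 0.4
```

Call:
jog_arm(
  motion="0 -0.001 0 -0.025 0 -0.022 0; 0 -0.002 0 -0.05 0 -0.045 0; 0 -0.002 0 -0.05 0 -0.045 0; 0 -0.002 0 -0.05 0 -0.045 0; 0 -0.002 0 -0.05 0 -0.045 0",
)

```text
time: 10.32
tool_pos: [0.6484, -0.188, 0.1506]
tool_rot: [0.422, -0.016, 0.906, 0.008]
contact_force: [0.6, 0.1, -0.5]
gripper_width: 0.458
grasp_force: 62.7
```

```bash
python3 -c "
from h import *
o=[]
for c,(v,u) in (('scene',(100,180)),('top',(120,350)),('wrist',(110,230))):
    f=grab_frame(c)
    h,w=(130,170) if c!='top' else (104,136)
    o.append(cv2.resize(f['color'][v:v+h,u:u+w,::-1],(400,300),interpolation=cv2.INTER_CUBIC))
    if c!='wrist':
      for n in ('big_nut','nut_a'): print(c,n,[(round(d['p'],2),np.round(d['at'],3)) for d in place_of(c,n)][:4])
cv2.imwrite('pics/c6.png',np.vstack([np.hstack(o[:2]),np.hstack([o[2],o[2]*0])]))
print(state()['joint_pos'],state()['time'])"
```

```text
scene big_nut [(0.47, array([ 0.571, -0.182,  0.008])), (0.3, array([ 0.517, -0.018, -0.006]))]
scene nut_a [(0.44, array([ 0.55 , -0.176,  0.008])), (0.36, array([ 0.532, -0.198,  0.009]))]
top big_nut [(0.39, array([ 0.572, -0.184,  0.012]))]
top nut_a [(0.42, array([ 0.527, -0.196,  0.011])), (0.39, array([ 0.548, -0.179,  0.009])), (0.31, array([ 0.725, -0.207,  0.003]))]
[-0.57977282 -0.11908088  2.09989526  0.91551835  0.59195759 -2.81972381] 10.675
```

View pics/c6.png

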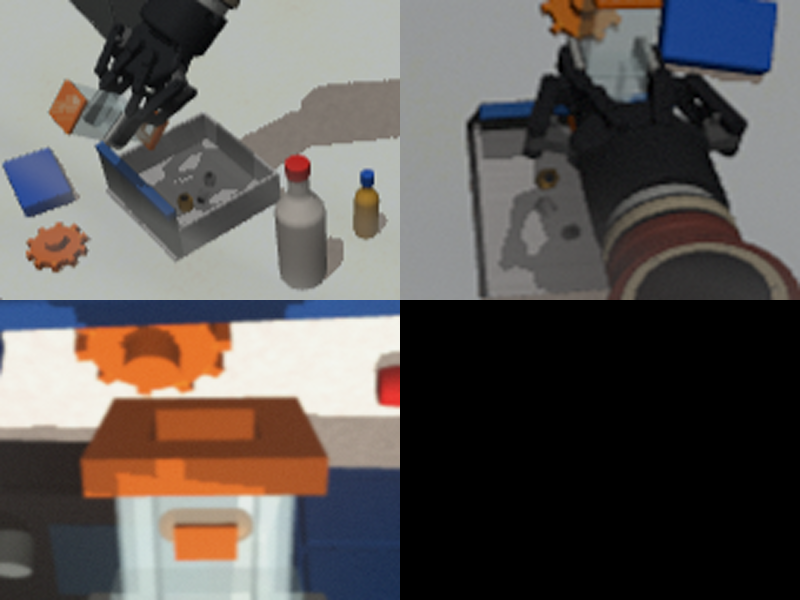

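All three nuts show in the tray: brass at (185,202) and steel at (209,180) and (202,198) in the left-hand picture, and the neck is empty in the wrist crop. Lift and head back.

```bash
python3 -c "
from h import *
go([.648,-.188,.27],Rt(-178,30))
go([.62,-.05,.28],Rt(-170,10))"
```

```text
t 10.68 pos [ 0.6483 -0.188   0.1509] j [-0.58 -0.12  2.1   0.92  0.59 -2.82] w 0.4594915627577491 gf 62.696766927838326
shift [-0.1822  0.0003 -0.1536] turn [ 0.0006  0.2328 -0.0005] rows 1.9 1.9
t 10.68 pos [ 0.6483 -0.188   0.1509] j [-0.58 -0.12  2.1   0.92  0.59 -2.82] w 0.4594915627577491 gf 62.696766927838326
shift [-0.1675  0.2782 -0.2017] turn [-0.0469  0.4648 -0.0826] rows 3.1 3.8
```

Call:
jog_arm(
  motion="0 -0.06 0 -0.05 0 0.04 0; 0 -0.13 0 -0.11 0 0.13 0; 0 -0.182 0.01 -0.154 0 0.233 0; 0 -0.175 0.12 -0.18 -0.02 0.35 -0.04; 0 -0.168 0.23 -0.20 -0.047 0.465 -0.083",
)

```text
time: 11.3
tool_pos: [0.6217, -0.0735, 0.2823]
tool_rot: [0.086, -0.087, 0.992, 0.007]
contact_force: [0.3, 0.1, -1.5]
gripper_width: 0.462
grasp_force: 62.6
```

```bash
cat > fit.py <<'E'
from h import *
f,L=pitch()
hsv=cv2.cvtColor(f['color'],cv2.COLOR_RGB2HSV).reshape(-1,3)
k=(abs(L[:,1])<15)&(L[:,0]>-22)&(L[:,0]<5)&(L[:,2]<-38)&(L[:,2]>-50)
A=np.polyfit(L[k,0],L[k,2],1)
for _ in range(3):
    k&=abs(L[:,2]-np.polyval(A,L[:,0]))<1.5; A=np.polyfit(L[k,0],L[k,2],1)
a=-np.arctan(A[0]);print('pitch up deg',np.degrees(a),k.sum())
bx=np.array([np.cos(a),0,-np.sin(a)]);bz=np.array([-np.sin(a),0,-np.cos(a)]);by=np.cross(bz,bx)
B=np.c_[L@bx,L@by,L@bz]
top=B[k,2].mean()
o=(abs(L[:,1])<26)&(hsv[:,0]<18)&(hsv[:,1]>110)&(B[:,2]>top-25)&(B[:,2]<top+3)
r=o&(B[:,0]>40)&(B[:,0]<72);print('top z',top,'rim x',np.percentile(B[r,0],[1,50,99]),'y',np.percentile(B[r,1],[1,99]),r.sum())
w=B[r&(B[:,2]>top-4)];print('rim top face x',np.percentile(w[:,0],[2,98]),len(w))
np.savez('fit',a=a)
E
python3 fit.py; python3 -c "
from h import *
go([.53,.226,.20],Rt(-165.5,9.5))"
```

```text
rim pts 3808 [ 54.3  -6.8 -38.5] [ 48.3 -24.  -50.2] [ 59.6  10.9 -14.1]
-20 35 [-40.3 -39.9 -39.8]; -15 586 [-41.2 -40.8 -40.4]; -10 750 [-42.  -41.5 -41.1]; -5 799 [-42.5 -42.  -41.6]; 0 853 [-43.6 -43.1 -42.7]; 5 936 [-44.4 -43.8 -43.4]; 10 2493 [-74.5 -45.3 -44. ]; 15 2268 [-70.5 -50.8 -40. ]; 20 1454 [-74.1 -71.1 -41.5]; 25 765 [-41.4 -40.9 -40.5]; 30 801 [-42.3 -41.7 -41.3]; 35 825 [-44.3 -43.2 -42.4]; 40 951 [-44.7 -43.7 -43.1]; 45 868 [-48.7 -47.9 -44.8]; 50 1876 [-49.3 -48.6 -48. ]; 55 1689 [-43.4 -38.2 -25.7]; 
pitch up deg 8.824180237143267 2228
top z 41.703934866381154 rim x [43.53195293 59.81301714 61.51840007] y [-10.13156475  24.24877947] 3261
rim top face x [45.73397421 61.3661584 ] 1894
t 11.35 pos [ 0.6229 -0.0665  0.2833] j [-0.26 -0.08  1.66  0.08  1.4  -2.02] w 0.46065158966955516 gf 62.65539921820164
shift [0.1037 0.6086 0.1531] turn [-0.0057  0.0044 -0.046 ] rows 5.1 0.4
```

Call:
jog_arm(
  motion="0 0.02 0.09 0.02 0 0 -0.01; 0 0.04 0.21 0.05 0 0 -0.02; 0 0.06 0.33 0.08 0 0 -0.03; 0 0.08 0.45 0.11 -0.006 0.004 -0.046; 0 0.095 0.55 0.135 -0.006 0.004 -0.046",
)

```text
time: 11.98
tool_pos: [0.5384, 0.1926, 0.2041]
tool_rot: [0.084, -0.122, 0.989, 0.009]
contact_force: [0.1, 0.2, -2.3]
gripper_width: 0.459
grasp_force: 62.7
```

```bash
python3 -c "
from h import *
go([.53,.226,.16],Rt(-165.5,8.8))"
```

```text
t 11.97 pos [0.5384 0.1926 0.2041] j [ 0.21 -0.17  1.88  0.    1.26 -1.6 ] w 0.4594378993316132 gf 62.689455226112344
shift [0.015  0.0691 0.0868] turn [-0.0025  0.0108 -0.0053] rows 0.9 0.1
```

Call:
jog_arm(
  motion="0 0.007 0.035 0.04 0 0.005 0; 0 0.015 0.069 0.087 -0.002 0.011 -0.005; 0 0.015 0.069 0.087 -0.002 0.011 -0.005; 0 0.015 0.069 0.087 -0.002 0.011 -0.005; 0 0.015 0.069 0.087 -0.002 0.011 -0.005",
)

```text
time: 12.6
tool_pos: [0.5322, 0.2233, 0.1619]
tool_rot: [0.077, -0.125, 0.989, 0.009]
contact_force: [0.4, 0.2, -1.1]
gripper_width: 0.462
grasp_force: 62.6
```

```bash
python3 fit.py; python3 -c "
from h import *
f=grab_frame('top');W=pts(f);n=(abs(W[...,0]-.52)<.13)&(abs(W[...,1]-.22)<.09)&(W[...,2]<.058)&(W[...,2]>.03)
dk=f['color'].max(-1)<60
q=W[n&dk&(W[...,2]<.05)&(W[...,2]>.04)];print(len(q));print(cv2.minAreaRect((q[:,:2]*1000).astype(np.float32)) if len(q)>9 else '')
a=float(np.load('fit.npz')['a']);Rg=Rt(-165.5,np.degrees(a))
Bo=np.array([.538,.230,.045]);Rb=Rt(-165.5)   # bottle x=tool x, bottle z=-tool z
t=Bo+Rb.apply([.0136,0,.0017]);print('TCP target',t);go(t,Rg)"
```

```text
rim pts 3942 [ 51.6  -1.2 -38.9] [ 45.5 -19.1 -51.1] [ 57.2  16.5 -12.8]
-20 327 [-41.4 -40.9 -40.5]; -15 765 [-42.1 -41.6 -41.2]; -10 908 [-42.8 -42.3 -42. ]; -5 842 [-43.7 -43.1 -42.7]; 0 971 [-44.5 -44.  -43.6]; 5 1127 [-45.4 -44.8 -44.4]; 10 3401 [-74.2 -45.7 -42.1]; 15 2051 [-74.4 -71.9 -67.2]; 20 738 [-41.5 -41.  -40.7]; 25 792 [-42.5 -41.9 -41.5]; 30 800 [-43.9 -42.8 -42.3]; 35 923 [-45.4 -44.4 -43.4]; 40 863 [-44.8 -44.2 -43.8]; 45 1235 [-49.7 -49.1 -48.7]; 50 2237 [-49.7 -48.1 -42.4]; 55 649 [-27.1 -22.8 -20.4]; 
pitch up deg 9.016764253961135 2803
top z 42.660737234893716 rim x [41.03634882 57.37861205 59.13094706] y [-16.02648361  18.37575223] 3298
rim top face x [44.13126017 58.9650826 ] 1884
195
((544.5260620117188, 232.13340759277344), (75.9238510131836, 31.08586311340332), 13.403698921203613)
TCP target [0.52483319 0.22659483 0.0433    ]
t 12.7 pos [0.5319 0.2234 0.1618] j [ 0.27 -0.11  1.89 -0.    1.2  -1.55] w 0.45935138549041715 gf 62.595914751291275
shift [0.0485 0.01   0.2322] turn [-0.0012 -0.0018 -0.0014] rows 1.9 0.0
```

```bash
python3 -c "
from h import *
go([.5225,.2263,.060],Rt(-165.5,9))
go([.5225,.2263,.0435],Rt(-165.5,9))"
```

```text
t 12.7 pos [0.5319 0.2234 0.1618] j [ 0.27 -0.11  1.89 -0.    1.2  -1.55] w 0.45935138549041715 gf 62.595914751291275
shift [0.048  0.0105 0.1985] turn [-0.0012 -0.0016 -0.0014] rows 1.6 0.0
t 12.7 pos [0.5319 0.2234 0.1618] j [ 0.27 -0.11  1.89 -0.    1.2  -1.55] w 0.45935138549041715 gf 62.595914751291275
shift [0.0531 0.0106 0.2311] turn [-0.0012 -0.0016 -0.0014] rows 1.9 0.0
```

Call:
jog_arm(
  motion="0 0.02 0.01 0.08 0 0 0; 0 0.04 0.01 0.15 0 0 0; 0 0.048 0.01 0.1985 -0.001 -0.001 -0.001; 0 0.048 0.01 0.1985 -0.001 -0.001 -0.001; 0 0.048 0.01 0.1985 -0.001 -0.001 -0.001",
)

```text
time: 13.32
tool_pos: [0.5227, 0.2267, 0.0606]
tool_rot: [0.078, -0.126, 0.989, 0.01]
contact_force: [0.5, -0.3, -1.3]
gripper_width: 0.462
grasp_force: 62.6
```

```bash
python3 -c "
from h import *
go([.5225,.2263,.0435],Rt(-165.5,9))"
```

```text
t 13.32 pos [0.5227 0.2267 0.0606] j [ 0.28 -0.    1.98 -0.01  1.01 -1.54] w 0.4623174736910877 gf 62.619861513376236
shift [ 0.006  -0.0007  0.0336] turn [-0.     -0.0001  0.0002] rows 0.3 0.0
```

Call:
jog_arm(
  motion="0 0.001 0 0.01 0 0 0; 0 0.003 0 0.02 0 0 0; 0 0.005 0 0.03 0 0 0; 0 0.006 0 0.034 0 0 0; 0 0.006 0 0.034 0 0 0",
)

```text
time: 13.95
tool_pos: [0.5213, 0.2265, 0.0422]
tool_rot: [0.076, -0.126, 0.989, 0.01]
contact_force: [-3.3, -1.2, 5.5]
gripper_width: 0.462
grasp_force: 63.1
```

Call:
jog_arm(
  motion="52 0 0 0 0 0 0; 58 0 0 0 0 0 0; 75 0 0 0 0 0 0; 100 0 0 0 0 0 0; 100 0 0 0 0 0 0",
)

```text
time: 14.58
tool_pos: [0.5211, 0.2265, 0.0416]
tool_rot: [0.076, -0.126, 0.989, 0.01]
contact_force: [0.1, 0.0, 0.7]
gripper_width: 0.999
grasp_force: 0.0
```

```bash
python3 -c "
from h import *
p,_,s=cur();go(p+[0,0,.13],Rt(-165.5,9))"
```

```text
t 14.57 pos [0.5211 0.2265 0.0416] j [ 0.28  0.02  1.99 -0.01  0.98 -1.54] w 0.9991294048966405 gf 0.0
shift [-0.04   -0.     -0.2569] turn [-0.     -0.0019  0.0004] rows 2.1 0.0
```

Call:
jog_arm(
  motion="100 -0.008 0 -0.05 0 0 0; 100 -0.016 0 -0.11 0 0 0; 100 -0.028 0 -0.18 0 0 0; 100 -0.04 0 -0.257 0 0 0; 100 -0.04 0 -0.257 0 0 0",
)

```text
time: 15.2
tool_pos: [0.5237, 0.2272, 0.1765]
tool_rot: [0.081, -0.126, 0.989, 0.01]
contact_force: [-0.1, -0.5, -0.1]
gripper_width: 1.0
grasp_force: 0.0
```

```bash
python3 -c "
from h import *
f=grab_frame('wrist');save(f,'w7.png');W=pts(f);t=(W[...,2]>.079)&(W[...,2]<.094)&(abs(W[...,0]-.52)<.13)&(abs(W[...,1]-.225)<.07)
print(cv2.minAreaRect((W[t][:,:2]*1000).astype(np.float32)),t.sum())
q=W[t];A=np.linalg.lstsq(np.c_[q,][:,:2]@np.eye(2)-q[:,:2].mean(0),q[:,2]-q[:,2].mean(),rcond=None)[0];print('slopes',A,'z',q[:,2].mean())
g=grab_frame('top');save(g,'t7.png')
for c in('wrist','top','scene'):
  if c=='scene': grab_frame(c)
  for n in('bottle','bottle_mouth','big_nut','nut_a','solvent','gear'): print(c,n,[(round(d['p'],2),np.round(d['at'],3)) for d in place_of(c,n)][:3])
cv2.imwrite('pics/c7.png',np.hstack([cv2.resize(f['color'][:,:,::-1],(480,300)),cv2.resize(g['color'][120:220,350:450,::-1],(300,300))]))"
```

```text
((517.8047485351562, 224.54803466796875), (110.20136260986328, 40.03683853149414), 15.012748718261719) 4345
slopes [0.04058081 0.01265948] z 0.08374745948838411
wrist bottle [(0.75, array([0.539, 0.228, 0.045]))]
wrist bottle_mouth [(0.84, array([0.462, 0.212, 0.064]))]
wrist big_nut []
wrist nut_a [(0.62, array([0.465, 0.21 , 0.063]))]
wrist solvent [(0.97, array([ 0.514, -0.017, -0.   ]))]
wrist gear []
top bottle [(0.92, array([0.537, 0.229, 0.043])), (0.69, array([ 0.727, -0.207,  0.003]))]
top bottle_mouth [(0.67, array([0.463, 0.211, 0.06 ]))]
top big_nut [(0.63, array([ 0.57 , -0.181,  0.014]))]
top nut_a [(0.54, array([ 0.528, -0.199,  0.012])), (0.41, array([ 0.549, -0.181,  0.01 ]))]
top solvent [(0.83, array([ 0.517, -0.016,  0.003])), (0.32, array([ 0.572, -0.181,  0.009]))]
top gear [(0.84, array([ 0.728, -0.207,  0.003])), (0.6, array([0.714, 0.12 , 0.002]))]
scene bottle [(0.88, array([0.54 , 0.233, 0.042]))]
scene bottle_mouth [(0.9, array([0.464, 0.212, 0.067]))]
scene big_nut [(0.56, array([ 0.572, -0.179,  0.011]))]
scene nut_a [(0.52, array([ 0.552, -0.175,  0.011])), (0.45, array([ 0.533, -0.2  ,  0.011]))]
scene solvent []
scene gear [(0.82, array([ 0.727, -0.207,  0.001]))]
```

View pics/c7.png

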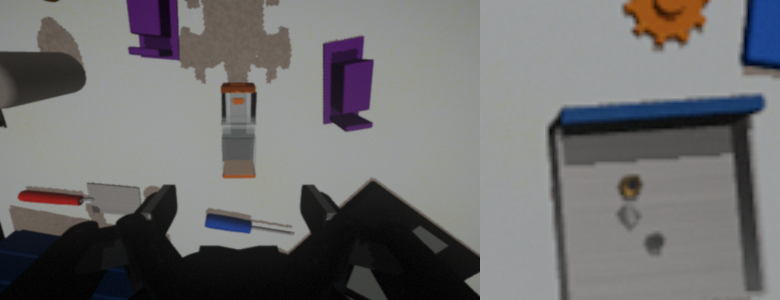

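The bottle lies square on its stand, within about 2 mm of where it was, rim at (238,88) in the left-hand picture. The three nuts are in the tray at (630,187), (628,215) and (654,243) in the right-hand picture. The gripper is clear.

```bash
python3 -c "
from plant import *
print(job_done())"
```

```text
the job is handed in; nothing more can be done
None
```

The job is handed in: three taps freed the brass nut, all three nuts are in the tray, and the empty bottle is back on its stand with the gripper clear; `job_done()` gave no verdict.

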